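Fit the spare plug-in card into the card cage and lock it down

ROBOT

A 6-joint arm with a two-finger parallel gripper is mounted at the origin on a cart in front of the work surface, level with it; the furniture and walls round the work are solid. World frame = base frame: x ahead of the robot, y to its left, z up, the work surface at z = 0. Lengths are in m, angles in degrees, forces in N, time in s.
With the tool pointing down it reaches from about 0.375 to 0.9 m from the base axis. Payload 3.1 kg.
Tool frame: the origin (TCP) lies between the finger pads; the fingertips stand 11 mm ahead of it and the grasp point (between the pads) lies 8 mm behind it; z points along the fingers, y is the line along which they close (so a half turn about z gives the same grasp; the last joint's range is limited). The gripper opens to 87 mm and grips with 3 to 60 N. Pads are 19 mm wide; open, the fingers measure 117 mm over their backs; the gripper's body (75 mm by 190 mm) begins 51 mm behind the grasp point.
Start: joints at [60.533, 30.224, 82.088, -0, 67.689, -10.227], TCP at [0.206, 0.59, 0.204] pointing down, gripper open.
Joint ranges: [-176.69, 176.69], [-43.24, 126.21], [12.49, 139.97], [-82, 262], [0, 151.66], [-163.58, 163.58]. Speed limits (degrees/s): [159.86, 159.86, 180, 180, 180, 180].

INTERFACE

Orientations are given as a 3x3 rotation matrix whose columns are the frame's x, y, z axes.
In Python, from rig import bot, viewer, workorder, models gives the robot as it stands.
- The arm moves only by the shell command python3 -m jog 'ROWS'. ROWS is JSON, a list of rows, each a list of 7 numbers: the opening, from 0 (shut) to 1 (fully open), then the shift along the tool's x, y, z in m, then the turn, a rotation vector about the tool's x, y, z in degrees. In form: [[claw, x, y, z, ax, ay, az], ...]. A call has 1 to 20 rows; each row is the pose to reach, as a shift and turn from the pose commanded when the call began, along the tool's axes at that moment; what a row does not reach only later rows make up. A row lasts 1/8 s, in which the tool goes at most 62.5 mm and 10.7 degrees, less where a joint would pass 70% of its speed; a pose out of reach is approached as far as the arm can. A call with a gripper value outside its range is refused whole. The fingers move at their own pace and stop on an object; the grip force is fixed at half the most. Time passes only in rows, so rows that repeat a pose let the fingers close. It gives the time, the measured TCP pose, the force, the opening and the grip force at its end, in the units of the state.
- bot.read_state(): the state, without advancing time (a new reading comes with each control period).
- viewer.capture(name): name is "scene" or "side" or "wrist"; returns (picture, depth): 480x640x3 uint8, blue, green, red; 480x640 float32, m along the optical axis (not along the pixel's ray), 0 where there is no reading.
- viewer.camera_info(name): a dict with "fx", "fy", "cx", "cy" (pixels), "dist_coeffs" ([k1, k2, p1, p2, k3] as OpenCV has them; the pictures are not rectified), "world_to_cam" (4x4, takes a point from world to camera coordinates). Camera axes: x right, y down, z forward; pixel columns grow to the right and rows downward; lengths in m; the calibration is good to about 2 mm. A picture is of the moment at which its call begins: read the wrist's pose just before it. camera_info takes no time and is no camera call; for the wrist camera it gives the pose at the moment of the call.
- workorder.hand_in(): hands the job in; it is judged then, once.
Trained networks look in the newest picture that a camera, given by its name, has taken for a name from the list of things; names that differ only in an ending like _2 or _b are one class to them, and where a whole thing is asked for, a point or a joint stands for the part that bears it (a point fixed in the world has none). Each returns a list of dicts, best first, with "p" (0 to 1); they miss things now and then, are a little off and sometimes report something else, mostly with a low value. They report only what shows in the picture. A call takes as long as a camera call.
- models.outline_of(camera, thing): "mask" (480x640 bool, what is visible of it).
- models.tip_of(camera, thing): "xyz" ([x, y, z] in m, in world coordinates, good to about 4 mm: a listed point, or the origin of a listed thing).
The state is a dict: "time_s": time; "joint_positions": joint angles; "qvel": joint speeds; "tau": joint torques, N m; "position": TCP position; "tcp_rot": TCP orientation; "force": force on the tool from outside, world axes, zero at the start; "moment": the same for the moment, N m; "opening": opening from 0.0 (shut) to 1.0 (fully open); "grasp_force": force on a finger pad.
Only numpy, scipy, OpenCV 4.12 (cv2) and the standard library are available. Lean on these libraries where they do the work, as an engineer would, in place of code of your own. Each camera call takes 0.05 s, during which the arm holds its last target. There are 200 camera calls.

TASK

Take the long spare card from the slotted stand and fit it into the one empty slot of the card cage: lower it down the guides the same way round as the cards already there (do not drop it) and press it fully home in its connector. Then swing the hinged hold-down bar over the cards until it is right down on its stop. Leave the two short cards standing where they are, and do not knock over or shove the bottle and the tape.

Things in the scene. Friction and masses are not known exactly. Their poses are not given: they have to be found in the camera images.
- spare_card: long loose card upright in a groove of the stand (leans up to 4 deg). Origin: centre of underside; x along it, y out of its parts side, z up. Green board x -60..60, 3 thick, z 14..90 mm. Tongue under it x -5..35, z 0..14. Top stiffener x -51..51, 8 thick, z 86..96. Black pull grip x -18..18, 10 thick (y), z 88..114 mm: grasp here from above. Parts up to 20 mm off the +y side, z 40..80. 0.16 kg
- short_card_1: short loose card, told by its length of 85 mm (x -42..42), else like the spare card: 3 thick, same height and pull grip; tongue in the middle. Stands in another groove of the stand; stays there
- short_card_2: a second short card, same as short_card_1, in the remaining groove; stays there
- card_stand: fixed black slotted stand, 100 x 142 x 38 mm, origin at the centre of its underside; three grooves along its x, 4.5 mm wide, at y = -42, 0 and +42 mm, floor of the grooves at z 6 mm, top of the slotted bars at z 38 mm
- cage: fixed aluminium card cage, open above, 150 (x) x 182 (y) mm, end plates 90 high, origin: centre of underside. Slots for cards in its x-z plane at y -60, -20, 20, 60 mm; three hold fixed cards like the spare one (grips up to z 124). Each slot end (x +-62) has a vertical guide, groove 5 mm wide, z 9..85, with a flared mouth up to z 97 mm (3 to 5 mm lead-in each way)
- socket_home (a point): where the spare card's origin lies when fully home in the empty slot, with the axes the card then has (x along it, tongue to +x, z up); 10 mm over the cage's underside. Connector slot 45 x 6 mm, 12.5 deep, x -7.5..37.5. A contact spring grips the tongue over the last 12 mm: push with about 5 to 15 N. Turned the wrong way the card stays 12 mm proud
- bar_grip (a point): middle of the round rubber cross bar of the hold-down bail, 10 mm diameter, 164 mm long, along the cage's y; it swings about bar_pivot at 98.6 mm radius. When closed it lies at x 46, z 113 mm in the cage's frame, its underside 2 mm over the cards' stiffeners
- bar_pivot (a point): hinge axis of the bail, in the middle of the cage's width: at x -45, y 0, z 75 mm in the cage's frame, axis along the cage's y. The bail's side arms run outside the end plates
- hold_bar (a joint): hinge of the hold-down bar (rad): 0 closed, right down over the cards; 2.05 fully open, tipped back to the cage's -x side (bar at x -119, z 138 mm in the cage's frame). It starts raised, somewhere between 0.95 and 2, stays where it is left (stiff, about 2 N at the bar); below about 1.7 it hangs in the way over the slots
- flux_bottle: brown glass bottle standing on the bench between stand and cage, 37 mm diameter, 102 mm high, origin at the centre of its underside; leave it standing
- tape: black roll of tape lying on the bench, 62 x 60 x 19 mm, origin at the centre of its underside; leave it

How it is judged (in metres and radians):
On the way, in this order (a step that is already met when the one before it is completed fails the run):
1. the spare card is fully home in the empty slot, with the gripper on it, while the hold-down bar is still up (distance between spare_card and socket_home below 0.004 m and z of spare_card in the frame of socket_home below 0.0025 m and contact force between the fingers and spare_card above 0.5 N and value of joint hold_bar above 0.5 rad), for 0.1 s.
2. the hold-down bar is right down over the cards (value of joint hold_bar below 0.06 rad), for 0.2 s.
At the end, for the whole second after the job is handed in: The spare card is at rest fully home in the empty slot (within 2.5 mm in height, 4 mm over all, upright within 4 degrees, along the slot within 3.4), the hold-down bar is closed to within 0.06 rad of its stop, the short cards still stand in the stand and the bottle stands (distance between spare_card and socket_home below 0.004 m and z of spare_card in the frame of socket_home below 0.0025 m and angle between spare_card's own z axis and vertical below 0.07 rad and angle between the x axis of spare_card and the x axis of socket_home, either way round below 0.06 rad and linear speed of spare_card below 0.02 m/s and value of joint hold_bar below 0.06 rad and angle between flux_bottle's own z axis and vertical below 0.1 rad and angle between each of short_card_1, short_card_2's own z axis and vertical below 0.15 rad); the robot touches nothing.
It fails at once if a short card is moved by more than 25 mm (distance of any of short_card_1, short_card_2 from where it was at the start of the episode above 0.025 m).
It fails at once if the bottle is knocked over (angle between flux_bottle's own z axis and vertical above 0.5 rad).
It fails at once if the bottle or the tape is shoved by more than 40 mm (distance of any of flux_bottle, tape from where it was at the start of the episode above 0.04 m).
It fails at once if the card is let go over or in the slot before its tongue has reached the connector (dropped) (horizontal distance between spare_card and socket_home below 0.03 m and z of spare_card in the frame of socket_home above 0.03 m and contact force between the fingers and spare_card below 0.05 N).
It also fails if it takes over 72 s, if anything falls off the work surface, if the arm or the gripper's body presses on something with over 40 N, if the wrist force passes 120 N, or if a joint passes its speed limit or range.

## Working session

There is one attempt and no reset: what is moved stays moved. The work goes in short steps, Python scripts to look and compute and a shell command to move; the robot and the scene stay as the last step left them, time stands still between calls to the robot, and variables do not carry over. Pictures are saved under pics/ and viewed, at most 10 in all, crops included, and the job is handed in when it is done.

```bash
mkdir -p pics; ls
cat > h.py <<'E'
import numpy as np, cv2
from rig import bot, viewer, workorder, models
def cloud(cam, pic_depth=None):
    ci=viewer.camera_info(cam); img,d=viewer.capture(cam) if pic_depth is None else pic_depth
    K=np.array([[ci['fx'],0,ci['cx']],[0,ci['fy'],ci['cy']],[0,0,1]])
    v,u=np.mgrid[0:480,0:640]
    p=cv2.undistortPoints(np.stack([u,v],-1).reshape(-1,1,2).astype(np.float64),K,np.array(ci['dist_coeffs'],float)).reshape(480,640,2)
    X=np.dstack([p[...,0]*d,p[...,1]*d,d])
    T=np.linalg.inv(np.array(ci['world_to_cam']))
    return img,d,X@T[:3,:3].T+T[:3,3]
E
python3 - <<'E'
from h import *
ims=[]
for c in ['scene','side']:
    img,d,P=cloud(c); np.savez(f'/tmp/{c}.npz',img=img,d=d,P=P); ims.append(img)
    cv2.imwrite(f'pics/{c}0.png',img)
    for t in ['spare_card','short_card_1','card_stand','cage','socket_home','bar_grip','bar_pivot','flux_bottle','tape']:
        try: print(c,t,[(np.round(r['xyz'],4).tolist(),round(r['p'],2)) for r in models.tip_of(c,t)][:4])
        except Exception as e: print(c,t,e)
print(bot.read_state())
E
```

```text
pics
scene spare_card [([0.4863, -0.2582, 0.0083], 0.79)]
scene short_card_1 [([0.4787, -0.1745, 0.0061], 0.51), ([0.483, -0.2201, 0.0083], 0.5)]
scene card_stand [([0.4788, -0.2216, 0.0041], 0.96)]
scene cage [([0.4969, 0.3056, -0.0016], 0.75)]
scene socket_home [([0.504, 0.2846, 0.0102], 0.53)]
scene bar_grip [([0.4491, 0.2916, 0.1774], 0.66)]
scene bar_pivot [([0.4564, 0.2933, 0.0783], 0.58), ([0.4997, 0.3061, -0.0036], 0.57), ([0.4812, -0.1776, 0.0068], 0.5)]
scene flux_bottle [([0.4859, -0.2623, 0.0063], 0.34)]
scene tape [([0.4388, -0.0058, 0.0024], 0.61)]
side spare_card [([0.4828, -0.2591, 0.0065], 0.8)]
side short_card_1 [([0.4809, -0.1745, 0.0068], 0.84), ([0.4849, -0.2227, 0.0043], 0.82)]
side card_stand []
side cage [([0.5027, 0.3051, -0.0022], 0.92)]
side socket_home []
side bar_grip [([0.4443, 0.2926, 0.1782], 0.73)]
side bar_pivot [([0.4563, 0.2922, 0.0749], 0.77), ([0.5354, 0.0492, 0.0028], 0.42)]
side flux_bottle [([0.5357, 0.0474, 0.0038], 0.64)]
side tape [([0.4385, -0.0035, 0.0011], 0.71)]
{'time_s': 1.0, 'joint_positions': array([ 6.05332034e+01,  3.02230902e+01,  8.20861008e+01, -1.15613528e-03,
        6.76894795e+01, -1.02294561e+01]), 'qvel': array([-0.01055524,  0.08294684, -0.00663569, -0.10822396,  0.03735216,
       -0.04741959]), 'tau': array([-7.43180817e-05, -4.40020859e+01, -1.76992142e+01,  6.34183385e-02,
        5.02668251e-02, -2.61386015e-05]), 'position': array([0.2059219 , 0.59009292, 0.20376175]), 'tcp_rot': array([[-9.44164366e-01,  3.29474809e-01,  2.76677664e-05],
       [ 3.29474809e-01,  9.44164366e-01,  1.10198488e-05],
       [-2.24921565e-05,  1.95203806e-05, -1.00000000e+00]]), 'force': array([0.53642059, 0.44411801, 0.79124996]), 'moment': array([-0.08445905, -0.01172649, -0.00657976]), 'grasp_force': 0.0, 'opening': 0.9992483809198179}
```

View pics/scene0.png

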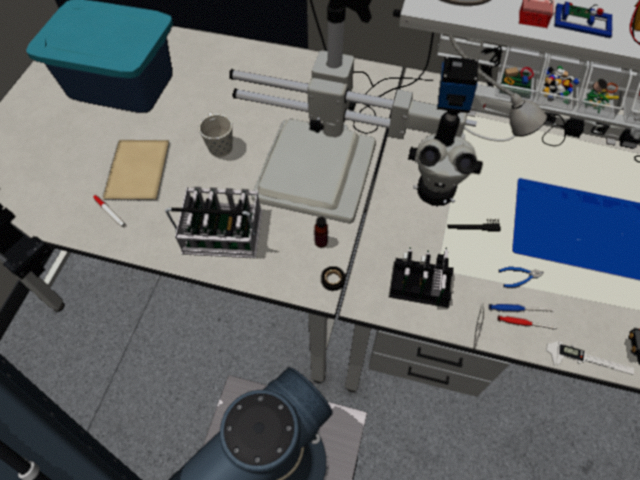

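View pics/side0.png

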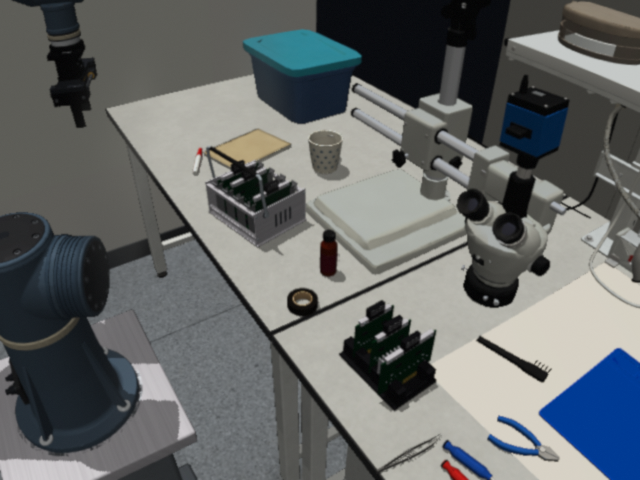

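Cage with bail raised (bar about px 178,210 in scene, 230,158 in side), the stand with three cards (scene px 422,275), bottle (321,232) and tape (333,278). Networks agree to within a few mm. I'll look closer with the wrist camera above the cage.

```bash
python3 -m jog '[[1,-0.1,-0.06,-0.19,0,0,-10],[1,-0.29,-0.2,-0.2,0,0,-19],[1,-0.29,-0.2,-0.2,0,0,-19],[1,-0.29,-0.2,-0.2,0,0,-19],[1,-0.29,-0.2,-0.2,0,0,-19],[1,-0.29,-0.2,-0.2,0,0,-19],[1,-0.29,-0.2,-0.2,0,0,-19],[1,-0.29,-0.2,-0.2,0,0,-19],[1,-0.29,-0.2,-0.2,0,0,-19],[1,-0.29,-0.2,-0.2,0,0,-19],[1,-0.29,-0.2,-0.2,0,0,-19]]'
cat > look.py <<'E'
import sys; from h import *
n=sys.argv[1]
s=bot.read_state(); print(s['time_s'],np.round(s['position'],4),np.round(s['tcp_rot'],3).tolist(),np.round(s['joint_positions'],1))
img,d,P=cloud('wrist'); np.savez(f'/tmp/{n}.npz',img=img,d=d,P=P); cv2.imwrite(f'pics/{n}.png',img)
T=np.linalg.inv(np.array(viewer.camera_info('wrist')['world_to_cam'])); print('cam',np.round(T[:3],3).tolist())
for t in sys.argv[2:]:
    print(t,[(np.round(r['xyz'],4).tolist(),round(r['p'],2)) for r in models.tip_of('wrist',t)][:4])
E
python3 look.py w1 cage socket_home bar_grip bar_pivot
```

```text
time_s: 2.38
position: [0.4129, 0.3065, 0.4031]
tcp_rot: [[-1.0, 0.002, -0.001], [0.002, 1.0, -0.0], [0.001, -0.0, -1.0]]
force: [-0.5, -0.2, -0.3]
opening: 0.999
grasp_force: 0.0
2.375 [0.4129 0.3065 0.4031] [[-1.0, 0.002, -0.001], [0.002, 1.0, -0.0], [0.001, -0.0, -1.0]] [ 24.1  11.2  80.3   0.   88.7 -65.8]
cam [[0.003, 0.969, 0.248, 0.346], [1.0, -0.003, -0.0, 0.306], [0.0, 0.248, -0.969, 0.584]]
cage [([0.5011, 0.3026, -0.0007], 0.93)]
socket_home [([0.5038, 0.285, 0.0122], 0.7)]
bar_grip [([0.4509, 0.2896, 0.1734], 0.79)]
bar_pivot [([0.456, 0.2902, 0.0793], 0.68)]
```

View pics/w1.png

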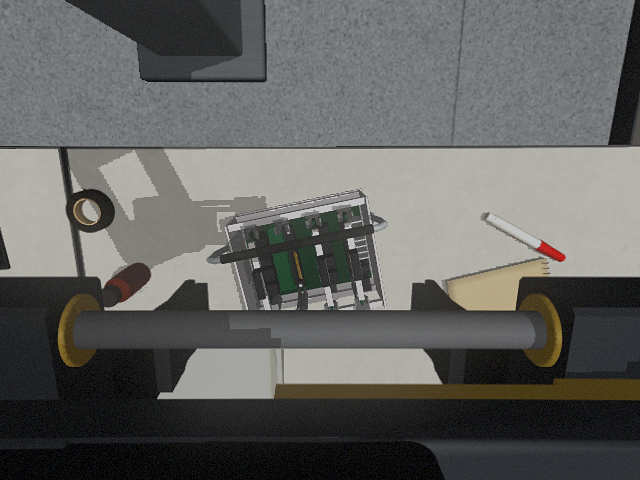

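Wrist view: the cage (px 225–385, 190–310) is rotated about +13°, bar across it at px 220–375; gripper hides its far side. Moving forward and lower for a better view.

```bash
python3 -m jog '[[1,-0.05,0,0.03,0,0,0],[1,-0.09,0,0.08,0,0,-10],[1,-0.09,0,0.08,0,0,-13],[1,-0.09,0,0.08,0,0,-13],[1,-0.09,0,0.08,0,0,-13]]'
python3 look.py w2 cage socket_home bar_grip bar_pivot
```

```text
time_s: 3.25
position: [0.5039, 0.3056, 0.3247]
tcp_rot: [[-0.975, -0.22, 0.002], [-0.22, 0.975, 0.001], [-0.002, 0.0, -1.0]]
force: [-0.1, -0.1, -0.3]
opening: 1.004
grasp_force: 0.0
3.25 [0.5039 0.3056 0.3247] [[-0.975, -0.22, 0.002], [-0.22, 0.975, 0.001], [-0.002, 0.0, -1.0]] [ 20.4  20.9  78.2   0.   80.8 -82.4]
cam [[-0.221, 0.944, 0.244, 0.438], [0.975, 0.213, 0.056, 0.29], [0.001, 0.251, -0.968, 0.506]]
cage [([0.5025, 0.3024, 0.0018], 0.68), ([0.5328, 0.0505, -0.0002], 0.35)]
socket_home [([0.5027, 0.2806, 0.0126], 0.78)]
bar_grip [([0.4479, 0.2928, 0.1746], 0.6)]
bar_pivot [([0.4573, 0.2924, 0.0785], 0.86)]
```

View pics/w2.png

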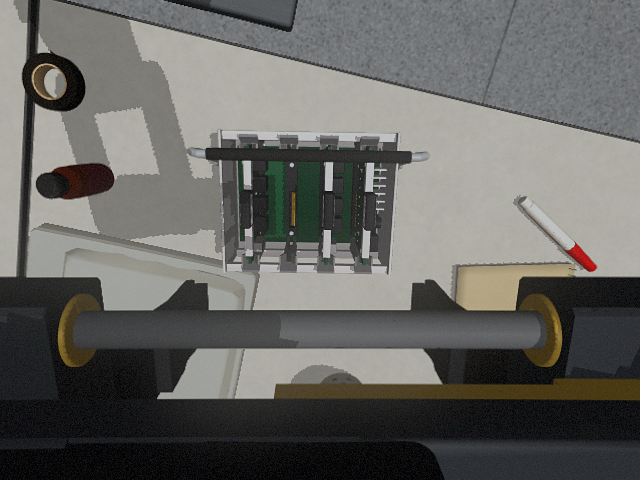

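Clear view: the empty slot is at px x≈292 (orange connector at 293,210), cards at 248, 328, 368 with parts to their right (+y of cage); bar across at row 154. Now fit the cage pose from depth.

Run:
```python
import numpy as np,cv2
z=np.load('/tmp/w2.npz'); P=z['P']; img=z['img']; c=np.array([.5025,.3030])
print('bench z',np.median(P[150:200,420:500,2]))
Q=P.reshape(-1,3); m=(np.hypot(*(Q[:,:2]-c).T)<.14)&(z['d'].ravel()>0); pix=np.argwhere(m); Q=Q[m]
h,e=np.histogram(Q[:,2],bins=np.arange(0,.2,.005)); print([(round(a,3),n) for a,n in zip(e,h)])
for lo,hi in [(.08,.1),(.086,.094)]:
    s=Q[(Q[:,2]>lo)&(Q[:,2]<hi)]; print(lo,hi,len(s),cv2.minAreaRect((s[:,:2]*1000).astype(np.float32)))
# bar
b=Q[Q[:,2]>.16]; print('bar',len(b),b.mean(0),np.percentile(b[:,2],[5,50,98])); mu=b.mean(0);u,sv,vt=np.linalg.svd(b-mu,full_matrices=False);print(vt[0],np.degrees(np.arctan2(-vt[0][0],vt[0][1])), (b-mu)@vt[0]@np.ones(1) if 0 else [((b-mu)@vt[0]).min(),((b-mu)@vt[0]).max()])
# sections in cage frame
a=np.radians(12.7);R=np.array([[np.cos(a),-np.sin(a)],[np.sin(a),np.cos(a)]])
L=(Q[:,:2]-c)@R
for lo,hi in [(.10,.112),(.116,.13)]:
    k=(Q[:,2]>lo)&(Q[:,2]<hi)&(abs(L[:,0])<.065); 
    for y0 in (-.06,-.02,.02,.06):
        kk=k&(abs(L[:,1]-y0)<.008); l=L[kk]
        if len(l)>20: print(lo,y0,len(l),'mean',l.mean(0),'ext',l.min(0),l.max(0),'slope',np.polyfit(l[:,0],l[:,1],1)[0], 'z',np.percentile(Q[kk][:,2],[5,50,95]))
```

```text
bench z 0.00014328567247767765
[(np.float64(0.0), np.int64(7479)), (np.float64(0.005), np.int64(5576)), (np.float64(0.01), np.int64(333)), (np.float64(0.015), np.int64(322)), (np.float64(0.02), np.int64(1910)), (np.float64(0.025), np.int64(760)), (np.float64(0.03), np.int64(306)), (np.float64(0.035), np.int64(236)), (np.float64(0.04), np.int64(253)), (np.float64(0.045), np.int64(285)), (np.float64(0.05), np.int64(282)), (np.float64(0.055), np.int64(344)), (np.float64(0.06), np.int64(321)), (np.float64(0.065), np.int64(385)), (np.float64(0.07), np.int64(411)), (np.float64(0.075), np.int64(495)), (np.float64(0.08), np.int64(2125)), (np.float64(0.085), np.int64(3245)), (np.float64(0.09), np.int64(1058)), (np.float64(0.095), np.int64(880)), (np.float64(0.1), np.int64(392)), (np.float64(0.105), np.int64(1201)), (np.float64(0.11), np.int64(77)), (np.float64(0.115), np.int64(77)), (np.float64(0.12), np.int64(1150)), (np.float64(0.125), np.int64(73)), (np.float64(0.13), np.int64(0)), (np.float64(0.135), np.int64(0)), (np.float64(0.14), np.int64(0)), (np.float64(0.145), np.int64(2)), (np.floa
[... 1019 characters left out ...]
8597 z [0.10325721 0.1059119  0.10739192]
0.1 0.06 567 mean [0.00086296 0.05874605] ext [-0.05970469  0.05388206] [0.05866678 0.06432309] slope -0.015379256022273349 z [0.10077343 0.10580075 0.10753407]
0.116 -0.06 436 mean [-0.00304835 -0.05952259] ext [-0.02055781 -0.06579726] [ 0.01551511 -0.05453606] slope -0.026649714378074243 z [0.11891344 0.12352633 0.12521633]
0.116 0.02 419 mean [-0.00223117  0.01955963] ext [-0.01916561  0.01453911] [0.01636776 0.0251882 ] slope -0.011944295745816149 z [0.12115443 0.12359558 0.12494231]
0.116 0.06 435 mean [-0.00118867  0.05910938] ext [-0.01837035  0.05410493] [0.01749303 0.06532376] slope -0.011652111071328236 z [0.11922572 0.12358671 0.12502683]
```

Run:
```python
import numpy as np,cv2
z=np.load('/tmp/w2.npz'); P=z['P']; d=z['d'].ravel()
Q=P.reshape(-1,3); c=np.array([.502,.3025]); Q=Q[(np.hypot(*(Q[:,:2]-c).T)<.14)&(d>0)]
from scipy.optimize import least_squares
def loc(p,Q):
    a=p[2];R=np.array([[np.cos(a),-np.sin(a)],[np.sin(a),np.cos(a)]]);return (Q[:,:2]-p[:2])@R
p=np.array([*c,np.radians(11.8)])
for i in range(4):
    L=loc(p,Q);ys=[];xs=[]
    A=[];B=[]
    for lo,hi in [(.103,.11),(.12,.128)]:
        k=(Q[:,2]>lo)&(Q[:,2]<hi)&(abs(L[:,0])<.065)
        for y0 in (-.06,.02,.06):
            l=L[k&(abs(L[:,1]-y0)<.008)]
            for s in l: A.append(s); B.append(y0)
            if lo>.11: xs.append((np.percentile(l[:,0],2)+np.percentile(l[:,0],98))/2)
            if i==3: print(lo,y0,np.percentile(l[:,0],[1,99]),np.percentile(l[:,1],[2,98]))
    A=np.array(A);B=np.array(B)
    f=np.polyfit(A[:,0],A[:,1]-B,1); dx=np.mean(xs)
    p[2]+=f[0]; a=p[2]; p[:2]+=np.array([np.cos(a)*dx-np.sin(a)*f[1],np.sin(a)*dx+np.cos(a)*f[1]])
print('cage',p[:2],np.degrees(p[2]))
a=p[2]; ex=np.array([np.cos(a),np.sin(a)]);ey=np.array([-ex[1],ex[0]])
print('sock',p[:2]-.02*ey)
L=loc(p,Q);k=(Q[:,2]>.165)&(Q[:,2]<.19);print('bar',np.c_[L[k],Q[k][:,2]].mean(0),L[k].min(0),L[k].max(0),np.percentile(Q[k][:,2],[5,98]))
for y0 in (-.091,.091):
    k=(abs(Q[:,2]-.09)<.004)&(abs(L[:,1]-y0)<.006); print('plate',np.percentile(L[k],[2,98],axis=0).tolist())
```

```text
0.103 -0.06 [-0.04476017  0.05009588] [-0.06357238 -0.05491924]
0.103 0.02 [-0.04517998  0.05073985] [0.01606554 0.02387948]
0.103 0.06 [-0.04486769  0.04991403] [0.05504078 0.06376826]
0.12 -0.06 [-0.01762162  0.01784505] [-0.06481109 -0.05469236]
0.12 0.02 [-0.01736186  0.01746934] [0.01487573 0.02518789]
0.12 0.06 [-0.01717367  0.01805598] [0.05486052 0.06516987]
cage [0.50089657 0.30229665] 11.767186067301282
sock [0.50497528 0.28271697]
bar [-5.36999987e-02 -2.39198988e-05  1.76760271e-01] [-0.05841686 -0.09686772] [-0.04862981  0.09691706] [0.17399098 0.1790856 ]
plate [[-0.07070277973955369, -0.09087909951867651], [0.0708484978360054, -0.08757120296842016]]
plate [[-0.07176225414568896, 0.08775925866149163], [0.07186850636521941, 0.09087301238239766]]
```

Cage fitted cleanly: (0.5009, 0.3023), yaw 11.77°, empty-slot home (0.5050, 0.2827, 0.010); the plate and grip extents match the given sizes. The bar is at cage x −54, z 0.174 (≈1.27 rad), so it has to be tipped back first.

```bash
python3 -m jog '[[0,0.024,-0.003,0.06,0,0,0.94],[0,0.024,-0.003,0.11,0,0,0.94],[0,0.024,-0.003,0.11,0,0,0.94],[0,0.024,-0.003,0.11,0,0,0.94],[0,0.024,-0.003,0.15,0,0,0.94],[0,0.024,-0.003,0.182,0,0,0.94],[0,0.024,-0.003,0.182,0,0,0.94],[0,0.034,-0.003,0.182,0,0,0.94],[0,0.048,-0.003,0.182,0,0,0.94],[0,0.062,-0.003,0.182,0,0,0.94],[0,0.076,-0.003,0.182,0,0,0.94],[0,0.09,-0.003,0.182,0,0,0.94],[0,0.102,-0.003,0.182,0,0,0.94],[0,0.102,-0.003,0.182,0,0,0.94],[0,0.102,-0.003,0.182,0,0,0.94]]'
python3 -c "
from h import *
print(np.linalg.norm(bot.read_state()['force']))
for c in ['scene','side']:
    viewer.capture(c); print([(np.round(r['xyz'],4).tolist(),round(r['p'],2)) for r in models.tip_of(c,'bar_grip')][:2])"
```

```text
time_s: 5.38
position: [0.4049, 0.2799, 0.1417]
tcp_rot: [[-0.979, -0.205, -0.0], [-0.205, 0.979, -0.0], [0.0, -0.0, -1.0]]
force: [-0.3, -0.0, -0.1]
opening: 0.002
grasp_force: 0.0
0.31350253629138686
[([0.3981, 0.2846, 0.1578], 0.66)]
[([0.3967, 0.2854, 0.1581], 0.61)]
```

```bash
python3 -m jog '[[0,0.008,0,0,0,0,0],[0,0.008,0,0,0,0,0],[0,0.008,0,0,0,0,0],[0,-0.02,0,0,0,0,0],[0,-0.02,0,-0.06,0,0,0],[0.5,-0.02,0,-0.12,0,0,0],[0.5,-0.02,0,-0.2,0,0,0],[0.5,-0.02,0,-0.25,0,0,0],[0.5,-0.02,0,-0.25,0,0,0]]'
python3 - <<'E'
from h import *
for c in ['scene','side']:
    z=np.load(f'/tmp/{c}.npz');Q=z['P'].reshape(-1,3);Q=Q[(z['d'].ravel()>0)]
    for y in np.arange(-.45,.25,.1):
        k=(abs(Q[:,1]-y)<.05)&(Q[:,2]>.12)&(Q[:,2]<.8)&(Q[:,0]>.35)&(Q[:,0]<1)
        if k.sum()>5: print(c,round(y,2),'min x of tall',Q[k,0].min().round(3),'zmax',Q[k][:,2].max().round(2))
# spare card: stand points
Q=np.load('/tmp/side.npz')['P'].reshape(-1,3)
k=(Q[:,2]>.1)&(Q[:,2]<.13)&(abs(Q[:,0]-.48)<.06)&(abs(Q[:,1]+.22)<.08); print(k.sum())
_=[viewer.capture(c) for c in ['side']]; print([(np.round(r['xyz'],4).tolist(),round(r['p'],2)) for r in models.tip_of('side','bar_grip')][:2])
E
```

```text
time_s: 6.7
position: [0.4271, 0.285, 0.3974]
tcp_rot: [[-0.979, -0.205, 0.011], [-0.205, 0.979, 0.004], [-0.012, 0.002, -1.0]]
force: [-0.3, 0.0, -0.1]
opening: 0.373
grasp_force: 0.0
scene -0.45 min x of tall 0.842 zmax 0.5
scene -0.35 min x of tall 0.842 zmax 0.52
scene -0.25 min x of tall 0.471 zmax 0.51
scene -0.15 min x of tall 0.465 zmax 0.48
scene -0.05 min x of tall 0.785 zmax 0.47
scene 0.05 min x of tall 0.79 zmax 0.5
scene 0.15 min x of tall 0.463 zmax 0.49
side -0.35 min x of tall 0.844 zmax 0.47
side -0.25 min x of tall 0.467 zmax 0.53
side -0.15 min x of tall 0.464 zmax 0.53
side -0.05 min x of tall 0.787 zmax 0.53
side 0.05 min x of tall 0.791 zmax 0.53
side 0.15 min x of tall 0.462 zmax 0.49
1031
[([0.3985, 0.2845, 0.158], 0.75)]
```

```bash
python3 -m jog '[[0.5,0.042,-0.507,0,0,0,0],[0.5,0.042,-0.507,0,0,0,0],[0.5,0.042,-0.507,0,0,0,5],[0.5,0.042,-0.507,0,0,0,11],[0.5,0.042,-0.507,0,0,0,11.8],[0.5,0.042,-0.507,0,0,0,11.8],[0.5,0.042,-0.507,0,0,0,11.8],[0.5,0.042,-0.507,0.03,0,0,11.8],[0.5,0.042,-0.507,0.06,0,0,11.8],[0.5,0.042,-0.507,0.07,0,0,11.8],[0.5,0.042,-0.507,0.07,0,0,11.8],[0.5,0.042,-0.507,0.07,0,0,11.8]]'
python3 look.py w3 spare_card short_card_1 card_stand
```

```text
time_s: 8.3
position: [0.4879, -0.2201, 0.3228]
tcp_rot: [[-1.0, -0.002, 0.002], [-0.002, 1.0, -0.001], [-0.002, -0.001, -1.0]]
force: [0.1, -0.1, 0.2]
opening: 0.501
grasp_force: 0.0
8.3 [ 0.4879 -0.2201  0.3228] [[-1.0, -0.002, 0.002], [-0.002, 1.0, -0.001], [-0.002, -0.001, -1.0]] [ -36.3   16.1   85.7    0.    78.1 -126.4]
cam [[-0.002, 0.968, 0.251, 0.42], [1.0, 0.002, -0.0, -0.221], [-0.001, 0.251, -0.968, 0.504]]
spare_card [([0.4874, -0.2615, 0.0039], 0.92)]
short_card_1 [([0.4793, -0.1752, 0.0054], 0.95), ([0.4839, -0.2216, 0.004], 0.6)]
card_stand [([0.4823, -0.2202, 0.0018], 0.95)]
```

View pics/w3.png

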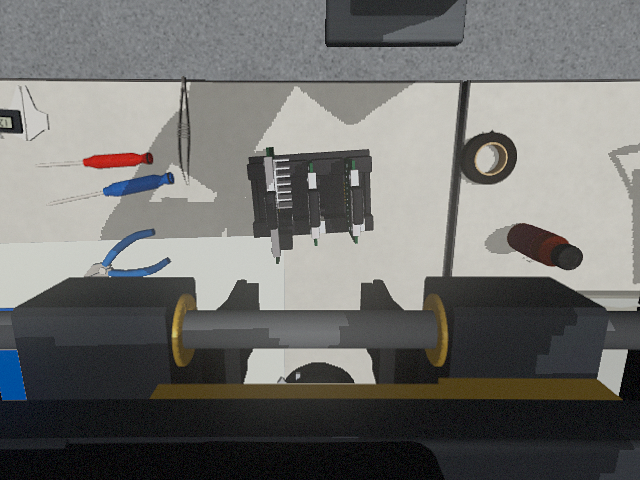

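The long card is leftmost (px 270–277, 150–262), its comb parts to the right (+y), so it stands the same way round as in the cage; the two short ones are at px 315 and 353. Fitting its grip line.

```bash
cat > fit.py <<'E'
import sys; from h import *
z=np.load(f'/tmp/{sys.argv[1]}.npz'); P=z['P'].reshape(-1,3)[z['d'].ravel()>0]
def seg(lo,hi,y0,w,x0=.485):
    k=(P[:,2]>lo)&(P[:,2]<hi)&(abs(P[:,1]-y0)<w)&(abs(P[:,0]-x0)<.09); return P[k]
for y0 in (-.260,-.219,-.176):
    for lo,hi in [(.088,.099),(.099,.108),(.113,.13)]:
        s=seg(lo,hi,y0,.018)
        if len(s)<30: print(y0,lo,len(s));continue
        r=cv2.minAreaRect((s[:,:2]*1000).astype(np.float32)); mu=s.mean(0)
        f=np.polyfit(s[:,0]-.485,s[:,1],1)
        print(y0,(lo,hi),len(s),'rect',np.round(r[0],1),np.round(r[1],1),round(r[2],1),'fit y@.485 %.4f yaw %.2f'%(f[1],np.degrees(np.arctan(f[0]))),'z',np.percentile(s[:,2],[5,50,98]).round(4))
E
python3 fit.py w3
```

```text
-0.26 (0.088, 0.099) 98 rect [ 485.1 -258.8] [119.3  10.1] 3.7 fit y@.485 -0.2574 yaw 3.84 z [0.0927 0.096  0.0988]
-0.26 (0.099, 0.108) 514 rect [ 485.3 -257.9] [101.6   9.7] 3.9 fit y@.485 -0.2584 yaw 3.76 z [0.1003 0.1018 0.1062]
-0.26 (0.113, 0.13) 414 rect [ 485.1 -258.2] [35.8 10.8] 3.8 fit y@.485 -0.2579 yaw 3.46 z [0.1168 0.1195 0.1212]
-0.219 (0.088, 0.099) 61 rect [ 483.  -218.9] [84.3  6.4] 3.8 fit y@.485 -0.2176 yaw 3.40 z [0.092  0.096  0.0984]
-0.219 (0.099, 0.108) 231 rect [ 482.8 -217.1] [66.7  9.5] 3.6 fit y@.485 -0.2169 yaw 3.85 z [0.1003 0.1018 0.1036]
-0.219 (0.113, 0.13) 408 rect [ 482.7 -216.7] [36.2 10.8] 3.6 fit y@.485 -0.2165 yaw 3.64 z [0.1173 0.1197 0.1213]
-0.176 (0.088, 0.099) 102 rect [ 480.3 -176.8] [85.   7.3] 2.7 fit y@.485 -0.1764 yaw 3.66 z [0.0919 0.0959 0.0989]
-0.176 (0.099, 0.108) 269 rect [ 479.8 -175.8] [65.9  9.3] 3.6 fit y@.485 -0.1757 yaw 3.40 z [0.1001 0.1019 0.1073]
-0.176 (0.113, 0.13) 429 rect [ 480.  -174.8] [35.8 10.9] 4.2 fit y@.485 -0.1748 yaw 3.89 z [0.1161 0.1195 0.1211]
```

Spare card: length 119 mm (confirmed), yaw 3.7°, grip centre (0.4851, −0.2580), top 0.120. Descending for the grasp with opening 0.35.

```bash
python3 -m jog '[[0.35,0.003,-0.038,0.02,0,0,-3.6],[0.35,0.003,-0.038,0.08,0,0,-3.6],[0.35,0.003,-0.038,0.13,0,0,-3.6],[0.35,0.003,-0.038,0.16,0,0,-3.6],[0.35,0.003,-0.038,0.18,0,0,-3.6],[0.35,0.003,-0.038,0.2,0,0,-3.6],[0.35,0.003,-0.038,0.21,0,0,-3.6],[0.35,0.003,-0.038,0.219,0,0,-3.6],[0.35,0.003,-0.038,0.219,0,0,-3.6]]'; python3 -m jog '[[0.15,0,0,0,0,0,0],[0,0,0,0,0,0,0],[0,0,0,0,0,0,0],[0,0,0,0,0,0,0],[0,0,0,0,0,0,0]]'
```

```text
time_s: 9.62
position: [0.4843, -0.2588, 0.1027]
tcp_rot: [[-0.998, -0.063, -0.0], [-0.063, 0.998, 0.0], [0.0, 0.0, -1.0]]
force: [-0.2, 0.7, -0.2]
opening: 0.356
grasp_force: 0.0
time_s: 10.25
position: [0.4843, -0.2589, 0.1028]
tcp_rot: [[-0.998, -0.063, 0.0], [-0.063, 0.998, -0.0], [-0.0, -0.0, -1.0]]
force: [0.2, -0.5, 0.2]
opening: 0.01
grasp_force: 0.0
```

The fingers closed to 0.01 with no force, so nothing was grasped; look.

Run:
```python
from h import *
ims=[]
for c in ['scene','side']:
    img,d,P=cloud(c); np.savez(f'/tmp/{c}1.npz',img=img,d=d,P=P); ims.append(img)
a=cv2.resize(ims[0][200:330,360:500],None,fx=2.8,fy=2.8,interpolation=2); b=cv2.resize(ims[1][250:430,320:460],None,fx=2.8,fy=2.8,interpolation=2)
h=max(a.shape[0],b.shape[0]); f=lambda x:cv2.copyMakeBorder(x,0,h-x.shape[0],0,0,0)
cv2.imwrite('pics/miss.png',np.hstack([f(a),f(b)]))
s=bot.read_state(); print(s['opening'],s['grasp_force'],s['force'])
for c in ['scene','side']: print([(np.round(r['xyz'],4).tolist(),round(r['p'],2)) for r in models.tip_of(c,'spare_card')][:2],[(np.round(r['xyz'],4).tolist(),round(r['p'],2)) for r in models.tip_of(c,'short_card_1')][:2])
```

```text
0.0022444478348032865 0.0 [-0.09132496 -0.43058889  0.53398899]
[([0.4882, -0.2584, 0.0054], 0.92)] [([0.4819, -0.1758, 0.0067], 0.76), ([0.4841, -0.2198, 0.0051], 0.58)]
[([0.4833, -0.2603, 0.0061], 0.88)] [([0.4798, -0.1776, 0.0049], 0.85), ([0.4855, -0.2256, 0.0032], 0.57)]
```

View pics/miss.png

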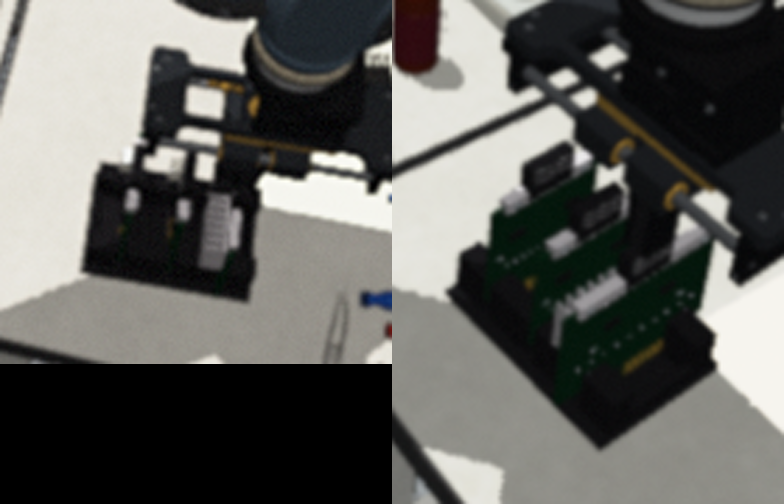

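```bash
python3 - <<'E'
from h import *
print({k:viewer.camera_info('wrist')[k] for k in ('fx','cx','cy')})
for n in ['side1','scene1']:
    z=np.load(f'/tmp/{n}.npz');P=z['P'].reshape(-1,3)[z['d'].ravel()>0]
    for lo in np.arange(.085,.17,.006):
        k=(P[:,2]>lo)&(P[:,2]<lo+.006)&(abs(P[:,0]-.485)<.07)&(abs(P[:,1]+.255)<.03)
        s=P[k]
        if len(s)>3: print(n,round(lo,3),len(s),'x',s[:,0].min().round(4),s[:,0].max().round(4),'y',np.percentile(s[:,1],[5,50,95]).round(4))
E
python3 look.py w4; python3 fit.py w4
```

```text
{'fx': 403.1401081934725, 'cx': 309.45486664818645, 'cy': 245.5115398807459}
side1 0.085 82 x 0.4257 0.5399 y [-0.2646 -0.2615 -0.256 ]
side1 0.091 86 x 0.4242 0.5341 y [-0.266  -0.2637 -0.26  ]
side1 0.097 204 x 0.4336 0.5309 y [-0.2656 -0.2621 -0.255 ]
side1 0.103 76 x 0.4399 0.5281 y [-0.2651 -0.2625 -0.2562]
side1 0.109 48 x 0.4659 0.5025 y [-0.2651 -0.2635 -0.2588]
side1 0.115 39 x 0.4654 0.4759 y [-0.2646 -0.2614 -0.255 ]
side1 0.121 43 x 0.472 0.4964 y [-0.2692 -0.2656 -0.2534]
side1 0.127 38 x 0.4713 0.4967 y [-0.2696 -0.2673 -0.2543]
side1 0.133 55 x 0.4712 0.4964 y [-0.2701 -0.2683 -0.2536]
side1 0.139 48 x 0.471 0.4928 y [-0.2709 -0.2675 -0.2525]
side1 0.145 42 x 0.4719 0.4931 y [-0.2717 -0.2654 -0.2523]
side1 0.151 47 x 0.4715 0.4898 y [-0.2728 -0.2649 -0.251 ]
side1 0.157 25 x 0.471 0.4847 y [-0.274  -0.2672 -0.2505]
scene1 0.085 8 x 0.4255 0.4766 y [-0.2601 -0.2567 -0.2472]
scene1 0.091 12 x 0.4248 0.4868 y [-0.2637 -0.2591 -0.2527]
scene1 0.097 56 x 0.4324 0.4779 y [-0.2634 -0.259  -0.2543]
scene1 0.103 12 x 0.4385 0.4711 y [-0.2623 -0.2587 -0.2532]
scene1 0.109 5 x 0.
[... 1225 characters left out ...]
19 (0.088, 0.099) 367 rect [ 458.8 -221.7] [ 7.  37.7] 79.0 fit y@.485 -0.2249 yaw -6.03 z [0.0897 0.0957 0.0988]
-0.219 (0.099, 0.108) 781 rect [ 462.8 -219. ] [27.6  9.6] 3.3 fit y@.485 -0.2222 yaw -5.24 z [0.0998 0.1019 0.1075]
-0.219 (0.113, 0.13) 397 rect [ 467.4 -218.2] [ 6.9 11.2] 11.4 fit y@.485 -0.2253 yaw -19.85 z [0.1139 0.1191 0.1208]
-0.176 (0.088, 0.099) 670 rect [ 460.2 -180. ] [ 7.7 46. ] 83.7 fit y@.485 -0.1819 yaw -3.53 z [0.0888 0.0959 0.0988]
-0.176 (0.099, 0.108) 1149 rect [ 479.8 -176.2] [67.3 10.4] 3.7 fit y@.485 -0.1804 yaw -4.13 z [0.0997 0.1021 0.1078]
-0.176 (0.113, 0.13) 1401 rect [ 472.3 -175.9] [21.8 10.6] 4.2 fit y@.485 -0.1768 yaw 1.08 z [0.1142 0.1194 0.121 ]
```

View pics/w4.png

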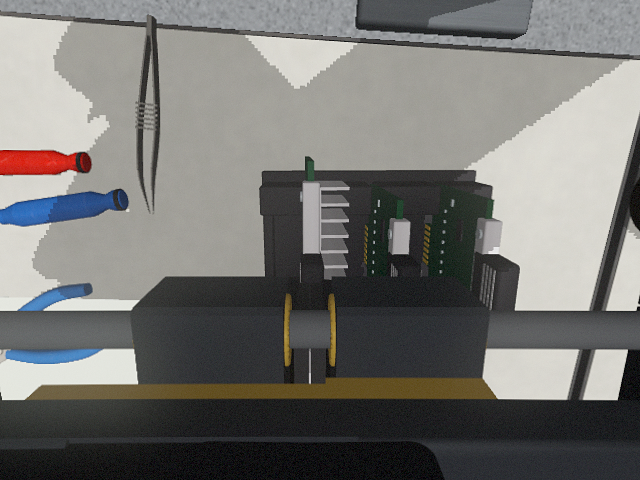

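The image shows the fingers shut (carriage gap ≈0) directly above the grip. In the side cloud the finger surfaces start at z≈0.12, so the tips seem to sit higher than I worked out. I'll lift and measure the real fingertip position.

```bash
python3 -m jog '[[0,0,0,-0.05,0,0,0],[0,0,0,-0.1,0,0,0],[0.35,0,0,-0.1,0,0,0],[0.35,0,0,-0.1,0,0,0],[0.35,0,0,-0.1,0,0,0]]'
python3 - <<'E'
from h import *
s=bot.read_state();print(s['position'],s['opening'])
ims=[]
for n in ['side','scene']:
    img,d,P=cloud(n); ims.append(img); Q=P.reshape(-1,3)[d.ravel()>0]
    for lo in np.arange(.135,.30,.006):
        k=(Q[:,2]>lo)&(Q[:,2]<lo+.006)&(abs(Q[:,0]-.485)<.1)&(abs(Q[:,1]+.257)<.1)
        q=Q[k]
        if len(q)>3: print(n,round(lo,3),len(q),'x',np.percentile(q[:,0],[3,97]).round(4),'y',np.percentile(q[:,1],[3,97]).round(4))
a=cv2.resize(ims[0][150:420,300:480],None,fx=2.2,fy=2.2,interpolation=2); b=cv2.resize(ims[1][150:420,360:500],None,fx=2.2,fy=2.2,interpolation=2)
cv2.imwrite('pics/lift.png',np.hstack([a,b]))
E
```

```text
time_s: 11.22
position: [0.4833, -0.2581, 0.2012]
tcp_rot: [[-0.998, -0.063, -0.003], [-0.063, 0.998, 0.002], [0.003, 0.002, -1.0]]
force: [-0.4, -0.5, -0.7]
opening: 0.257
grasp_force: 0.0
[ 0.48330973 -0.25807975  0.2011904 ] 0.25671261813895413
side 0.219 72 x [0.4706 0.4944] y [-0.2802 -0.2403]
side 0.225 84 x [0.4707 0.4934] y [-0.2803 -0.2413]
side 0.231 95 x [0.4701 0.494 ] y [-0.2803 -0.2405]
side 0.237 84 x [0.4707 0.4929] y [-0.2806 -0.2403]
side 0.243 92 x [0.4707 0.4921] y [-0.2815 -0.24  ]
side 0.249 69 x [0.4702 0.4913] y [-0.2832 -0.2387]
side 0.255 82 x [0.4697 0.4913] y [-0.2842 -0.2387]
side 0.261 77 x [0.4697 0.4864] y [-0.2854 -0.2359]
side 0.267 47 x [0.4699 0.4795] y [-0.2483 -0.2334]
side 0.273 40 x [0.4693 0.4927] y [-0.2436 -0.2321]
side 0.279 23 x [0.4702 0.4917] y [-0.2428 -0.239 ]
side 0.285 53 x [0.4538 0.5138] y [-0.3478 -0.1784]
side 0.291 290 x [0.442  0.5201] y [-0.3483 -0.1783]
side 0.297 430 x [0.4424 0.5138] y [-0.348 -0.179]
scene 0.219 20 x [0.4716 0.4923] y [-0.2776 -0.2356]
scene 0.225 21 x [0.4702 0.4899] y [-0.2795 -0.2357]
scene 0.231 25 x [0.4705 0.4906] y [-0.2798 -0.2362]
scene 0.237 21 x [0.4698 0.4892] y [-0.2807 -0.2373]
scene 0.243 22 x [0.4712 0.4823] y [-0.2813 -0.2377]
scene 0.249 15 x [0.4698 0.482 ] y [-0.2807 -0.2351]
scene 0.255 12 x [0.4727 0.4893] y [-0.2824 -0.2706]
scene 0.261 14 x [0.473  0.4946] y [-0.2808 -0.2703]
scene 0.267 13 x [0.473  0.4944] y [-0.2787 -0.2714]
scene 0.285 6 x [0.456  0.4786] y [-0.3384 -0.2759]
scene 0.291 47 x [0.4414 0.4739] y [-0.3441 -0.1728]
scene 0.297 102 x [0.4413 0.5014] y [-0.3414 -0.1752]
```

View pics/lift.png

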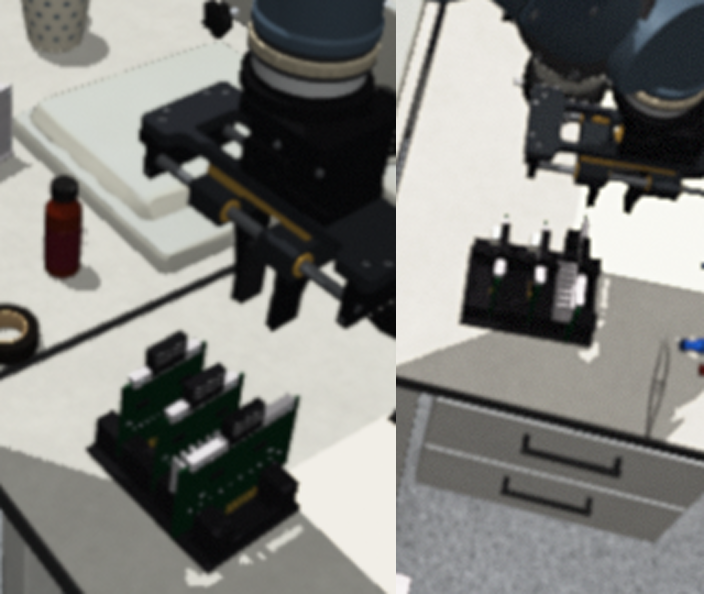

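The measured tips are at z≈0.219 with TCP at 0.2012, so the real fingertips are about 18 mm *above* the reported TCP instead of 11 mm ahead. That is a 29 mm offset. It also explains why the bar slipped under the tips at 1.8 rad. From here I plan on tip z = TCP z + 0.018.

```bash
python3 -m jog '[[0.35,-0.001,0.001,0.04,0,0,0],[0.35,-0.001,0.001,0.07,0,0,0],[0.35,-0.001,0.001,0.085,0,0,0],[0.35,-0.001,0.001,0.1,0,0,0],[0.35,-0.001,0.001,0.11,0,0,0],[0.35,-0.001,0.001,0.12,0,0,0],[0.35,-0.001,0.001,0.127,0,0,0],[0.35,-0.001,0.001,0.127,0,0,0]]'; python3 -m jog '[[0.15,0,0,0,0,0,0],[0,0,0,0,0,0,0],[0,0,0,0,0,0,0],[0,0,0,0,0,0,0]]'
```

```text
time_s: 12.32
position: [0.4851, -0.2577, 0.0754]
tcp_rot: [[-0.998, -0.063, -0.0], [-0.063, 0.998, 0.0], [0.0, 0.0, -1.0]]
force: [0.3, -0.7, 0.5]
opening: 0.348
grasp_force: 0.0
time_s: 12.82
position: [0.4857, -0.2589, 0.0761]
tcp_rot: [[-0.998, -0.064, 0.001], [-0.064, 0.998, -0.002], [-0.001, -0.002, -1.0]]
force: [-0.9, -2.4, 0.1]
opening: 0.11
grasp_force: 29.8
```

Grasped (opening 0.11 = 10 mm, 30 N). Lift and carry over to the cage, high above the slots.

```bash
python3 -m jog '[[0,0,0,-0.01,0,0,0],[0,0,0,-0.03,0,0,0],[0,0,0,-0.06,0,0,0],[0,0,0,-0.1,0,0,0],[0,0,0,-0.15,0,0,0],[0,0,0,-0.2,0,0,0],[0,0,0,-0.2,0,0,0]]'
python3 - <<'E'
from h import *
s=bot.read_state();print(s['position'],s['opening'],s['grasp_force'],s['force'])
img,d,P=cloud('side'); Q=P.reshape(-1,3)[d.ravel()>0]
print([(np.round(r['xyz'],4).tolist(),round(r['p'],2)) for r in models.tip_of('side','spare_card')],[(np.round(r['xyz'],4).tolist(),round(r['p'],2)) for r in models.tip_of('side','short_card_1')])
k=(Q[:,2]>.16)&(Q[:,2]<.37)&(abs(Q[:,0]-.485)<.08)&(abs(Q[:,1]+.258)<.03);q=Q[k]
for lo in np.arange(.19,.32,.012):
    w=q[(q[:,2]>lo)&(q[:,2]<lo+.012)]
    if len(w)>3:
        f=np.polyfit(w[:,0]-.485,w[:,1],1); print(round(lo,3),len(w),w[:,0].min().round(4),w[:,0].max().round(4),'y@ %.4f yaw %.1f'%(np.median(w[:,1]-f[0]*(w[:,0]-.485)),np.degrees(f[0])))
print('zmin',np.percentile(q[:,2],[0.5,1,2]))
E
```

```text
time_s: 13.7
position: [0.4871, -0.2585, 0.2805]
tcp_rot: [[-0.998, -0.063, 0.007], [-0.063, 0.998, -0.005], [-0.007, -0.005, -1.0]]
force: [-1.0, -1.1, -2.5]
opening: 0.116
grasp_force: 29.9
[ 0.48714754 -0.25848966  0.28046324] 0.11620265145148168 29.91530100640375 [-0.98074768 -1.0659337  -2.47941357]
[([0.4843, -0.2562, 0.2117], 0.8)] [([0.4798, -0.1766, 0.0065], 0.66), ([0.4807, -0.2218, 0.0069], 0.64)]
0.202 33 0.4813 0.5227 y@ -0.2616 yaw 3.1
0.214 157 0.427 0.5447 y@ -0.2616 yaw 3.3
0.226 339 0.426 0.5474 y@ -0.2613 yaw 3.4
0.238 349 0.4264 0.5469 y@ -0.2613 yaw 3.4
0.25 393 0.4269 0.5469 y@ -0.2612 yaw 2.0
0.262 391 0.4263 0.5457 y@ -0.2609 yaw 1.6
0.274 421 0.4268 0.5482 y@ -0.2609 yaw 1.3
0.286 258 0.4264 0.5466 y@ -0.2610 yaw 2.4
0.298 454 0.4263 0.5456 y@ -0.2630 yaw 1.9
0.31 203 0.4666 0.4996 y@ -0.2705 yaw -30.5
zmin [0.21219458 0.21435152 0.21785398]
```

Short cards undisturbed; card held upright (lean ≈0), tongue towards +x, origin 70 mm below TCP. Carry to the cage.

```bash
python3 -m jog '[[0,-0.005,0.03,0,0,0,0],[0,-0.01,0.08,0,0,0,0],[0,-0.015,0.14,0,0,0,0],[0,-0.02,0.2,0,0,0,0],[0,-0.03,0.26,0,0,0,0],[0,-0.04,0.32,0,0,0,-4],[0,-0.045,0.38,0,0,0,-6],[0,-0.05,0.44,0,0,0,-8],[0,-0.052,0.49,0,0,0,-8.1],[0,-0.052,0.52,0,0,0,-8.1],[0,-0.052,0.539,0,0,0,-8.1],[0,-0.052,0.539,0,0,0,-8.1],[0,-0.052,0.539,0,0,0,-8.1],[0,-0.052,0.539,0,0,0,-8.1]]'
python3 - <<'E'
from h import *
s=bot.read_state();print(s['position'],s['opening'],s['grasp_force'],s['joint_positions'].round(1))
p=np.array([.5009,.3023]);a=np.radians(11.77);R=np.array([[np.cos(a),-np.sin(a)],[np.sin(a),np.cos(a)]])
print('tcp local',(s['position'][:2]-p)@R)
for n in ['side','scene']:
    img,d,P=cloud(n); cv2.imwrite(f'pics/{n}2.png',img); Q=P.reshape(-1,3)[d.ravel()>0]; L=(Q[:,:2]-p)@R
    for t in ['spare_card','bar_grip']: print(n,t,[(np.round(r['xyz'],4).tolist(),round(r['p'],2)) for r in models.tip_of(n,t)][:2])
    for nm,lo,hi in [('tongue',.208,.222),('board',.228,.295)]:
        k=(Q[:,2]>lo)&(Q[:,2]<hi)&(abs(L[:,0])<.075)&(abs(L[:,1]+.02)<.03); l=L[k]
        if len(l)>9: f=np.polyfit(l[:,0],l[:,1],1); print(n,nm,len(l),np.percentile(l[:,0],[.5,99.5]).round(4),'y0 %.4f slope %.2f'%(f[1],np.degrees(f[0])),np.percentile(l[:,1],[5,50,95]).round(4))
    for y0 in (-.06,.02,.06):
        k=(abs(Q[:,2]-.1235)<.0035)&(abs(L[:,0])<.03)&(abs(L[:,1]-y0)<.012); print(n,y0,k.sum(),np.percentile(L[k],[2,98],axis=0).round(4).tolist() if k.sum()>5 else '')
    k=(Q[:,2]>.13)&(Q[:,2]<.185)&(L[:,0]<-.03)&(L[:,0]>-.15)&(abs(L[:,1])<.09); print('bar',k.sum(),np.c_[L[k],Q[k][:,2]].mean(0) if k.sum() else '')
E
```

```text
time_s: 15.6
position: [0.5033, 0.2821, 0.2757]
tcp_rot: [[-0.98, -0.201, -0.0], [-0.201, 0.98, -0.001], [0.0, -0.0, -1.0]]
force: [-1.1, -1.1, -1.8]
opening: 0.111
grasp_force: 29.9
[0.50331798 0.28205325 0.27566462] 0.1113982147675499 29.915448908577673 [ 18.2  22.2  84.   -0.   73.8 -83.4]
tcp local [-0.00176286 -0.02031427]
side spare_card [([0.4994, 0.2833, 0.2054], 0.82)]
side bar_grip [([0.3953, 0.2815, 0.1579], 0.91)]
side tongue 128 [-0.0616  0.0549] y0 -0.0222 slope -0.07 [-0.025  -0.0222 -0.0196]
side board 1320 [-0.0635  0.0561] y0 -0.0227 slope 0.49 [-0.0254 -0.0228 -0.0201]
side -0.06 48 [[-0.0186, -0.0673], [0.0152, -0.0567]]
side 0.02 47 [[-0.018, 0.0121], [0.014, 0.0239]]
side 0.06 49 [[-0.02, 0.0521], [0.0141, 0.0653]]
bar 271 [-0.10590605 -0.00455739  0.15730516]
scene spare_card []
scene bar_grip [([0.3984, 0.2847, 0.1573], 0.97)]
scene tongue 40 [-0.0584  0.0457] y0 -0.0218 slope -0.77 [-0.0226 -0.0219 -0.021 ]
scene board 464 [-0.0627  0.0572] y0 -0.0180 slope -3.53 [-0.0225 -0.0211 -0.0019]
scene -0.06 43 [[-0.0165, -0.0631], [0.0162, -0.0548]]
scene 0.02 53 [[-0.0177, 0.0152], [0.0176, 0.0251]]
scene 0.06 55 [[-0.0188, 0.0551], [0.0174, 0.0658]]
bar 333 [-0.10396339 -0.00090763  0.15807582]
```

```bash
python3 -m jog '[[0,-0.0018,0,0.02,0,0,0],[0,-0.0018,0,0.045,0,0,0],[0,-0.0018,0,0.07,0,0,0],[0,-0.0018,0,0.09,0,0,0],[0,-0.0018,0,0.1,0,0,0],[0,-0.0018,0,0.1,0,0,0],[0,-0.0018,0,0.1,0,0,0]]'
python3 - <<'E'
from h import *
s=bot.read_state();print(s['position'],s['opening'],s['grasp_force'])
p=np.array([.5009,.3023]);a=np.radians(11.77);R=np.array([[np.cos(a),-np.sin(a)],[np.sin(a),np.cos(a)]])
print('tcp local',(s['position'][:2]-p)@R)
for n in ['side','scene','wrist']:
    img,d,P=cloud(n); cv2.imwrite(f'pics/{n}3.png',img); Q=P.reshape(-1,3)[d.ravel()>0]; L=(Q[:,:2]-p)@R
    if n=='side': c=img[120:260,190:320]
    for nm,lo,hi in [('board',.128,.188)]:
        k=(Q[:,2]>lo)&(Q[:,2]<hi)&(abs(L[:,0])<.075)&(abs(L[:,1]+.02)<.025); l=L[k]
        if len(l)>9: f=np.polyfit(l[:,0],l[:,1],1); print(n,nm,len(l),np.percentile(l[:,0],[.5,99.5]).round(4),'y0 %.4f slope %.2f'%(f[1],np.degrees(f[0])),np.percentile(l[:,1],[5,50,95]).round(4))
    for y0 in (-.06,.02,.06):
        k=(abs(Q[:,2]-.1235)<.0035)&(abs(L[:,0])<.03)&(abs(L[:,1]-y0)<.012); print(n,y0,k.sum(),np.percentile(L[k],[2,98],axis=0).round(4).tolist() if k.sum()>5 else '')
cv2.imwrite('pics/c3.png',np.hstack([cv2.resize(c,None,fx=3,fy=3,interpolation=2)[:420],cv2.resize(img[:300,150:450],(400,420))]))
E
```

```text
time_s: 16.77
position: [0.5056, 0.284, 0.1766]
tcp_rot: [[-0.979, -0.203, 0.002], [-0.203, 0.979, 0.001], [-0.002, 0.0, -1.0]]
force: [-0.1, -0.5, -1.5]
opening: 0.116
grasp_force: 29.9
[0.50564083 0.28398081 0.17662641] 0.11645879784171646 29.91548648918979
tcp local [ 0.00090434 -0.01890106]
side board 1069 [-0.0612  0.0594] y0 -0.0213 slope -0.15 [-0.0239 -0.0213 -0.0188]
side -0.06 56 [[-0.0209, -0.0686], [0.016, -0.0571]]
side 0.02 0 
side 0.06 17 [[-0.02, 0.0536], [-0.0086, 0.0652]]
scene board 351 [-0.0601  0.0579] y0 -0.0169 slope -3.86 [-0.0215 -0.0202 -0.0012]
scene -0.06 42 [[-0.0176, -0.0628], [0.0158, -0.0545]]
scene 0.02 38 [[-0.018, 0.0168], [0.0165, 0.0261]]
scene 0.06 56 [[-0.0187, 0.0549], [0.0178, 0.0656]]
wrist board 3087 [-0.0595  0.0484] y0 -0.0077 slope 0.01 [-0.0146 -0.0077 -0.001 ]
wrist -0.06 891 [[-0.0176, -0.065], [0.0121, -0.0547]]
wrist 0.02 897 [[-0.0176, 0.0146], [0.0122, 0.0251]]
wrist 0.06 912 [[-0.0175, 0.0544], [0.0123, 0.0646]]
```

View pics/c3.png

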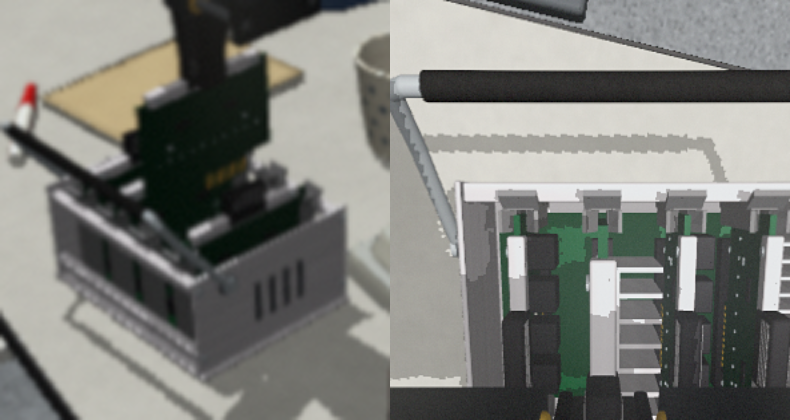

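The held card (stiffener px 600,330 of the right panel) hangs over the empty slot's guide (603,205); bar is tipped well back. Measure the held card and guide mouth in one wrist picture.

Run:
```python
from h import *
p=np.array([.5009,.3023]);a=np.radians(11.77);R=np.array([[np.cos(a),-np.sin(a)],[np.sin(a),np.cos(a)]])
s=bot.read_state();print(s['position'],'tcp local',(s['position'][:2]-p)@R)
img,d,P=cloud('wrist');Q=P.reshape(-1,3)[d.ravel()>0]; L=(Q[:,:2]-p)@R
k=(Q[:,2]>.196)&(Q[:,2]<.21)&(abs(L[:,0])<.07)&(abs(L[:,1]+.02)<.012); l=L[k]; zz=Q[k][:,2]
print(k.sum(),np.median(zz),cv2.minAreaRect((l*1000).astype(np.float32)),'y slope',np.degrees(np.polyfit(l[:,0],l[:,1],1)[0]),np.percentile(l,[1,50,99],axis=0))
k=(abs(Q[:,2]-.105)<.004)&(abs(L[:,0])<.055)
for y0 in (-.06,.02,.06):
    l=L[k&(abs(L[:,1]-y0)<.007)]; print(y0,len(l),np.percentile(l,[1,50,99],axis=0).round(4).tolist())
```

```text
[0.50545765 0.2839513  0.17666226] tcp local [ 0.000719   -0.01889259]
2596 0.20220389403345224 ((-12.371612548828125, -20.378463745117188), (93.2521743774414, 23.57628059387207), 11.173384666442871) y slope -0.048735710178919825 [[-0.05789999 -0.03110218]
 [-0.02886097 -0.0197921 ]
 [ 0.03336178 -0.0089403 ]]
-0.06 827 [[-0.0508, -0.0641], [-0.033, -0.0591], [0.0135, -0.0549]]
0.02 818 [[-0.0507, 0.0149], [-0.033, 0.0191], [0.0122, 0.0239]]
0.06 977 [[-0.0506, 0.0546], [-0.0307, 0.0579], [0.016, 0.0635]]
```

Held card within 1 mm of the slot. Lower into the guides.

```bash
python3 -m jog '[[0,0.0005,-0.0005,0.01,0,0,0],[0,0.0005,-0.0005,0.02,0,0,0],[0,0.0005,-0.0005,0.03,0,0,0],[0,0.0005,-0.0005,0.038,0,0,0],[0,0.0005,-0.0005,0.044,0,0,0],[0,0.0005,-0.0005,0.05,0,0,0],[0,0.0005,-0.0005,0.05,0,0,0]]'
```

```text
time_s: 17.85
position: [0.5042, 0.283, 0.1253]
tcp_rot: [[-0.979, -0.203, -0.001], [-0.203, 0.979, -0.0], [0.001, -0.0, -1.0]]
force: [0.1, -1.0, -1.3]
opening: 0.113
grasp_force: 29.9
```

```bash
python3 -m jog '[[0,0,0,0.006,0,0,0],[0,0,0,0.012,0,0,0],[0,0,0,0.018,0,0,0],[0,0,0,0.024,0,0,0],[0,0,0,0.028,0,0,0],[0,0,0,0.028,0,0,0]]'
```

```text
time_s: 18.6
position: [0.5043, 0.283, 0.0973]
tcp_rot: [[-0.979, -0.203, -0.001], [-0.203, 0.979, -0.0], [0.001, -0.0, -1.0]]
force: [0.0, 0.4, -2.3]
opening: 0.111
grasp_force: 29.9
```

In the guides with no force; now press home.

```bash
python3 -m jog '[[0,0,0,0.003,0,0,0],[0,0,0,0.006,0,0,0],[0,0,0,0.009,0,0,0],[0,0,0,0.012,0,0,0],[0,0,0,0.014,0,0,0],[0,0,0,0.014,0,0,0]]'
```

```text
time_s: 19.35
position: [0.5048, 0.283, 0.0838]
tcp_rot: [[-0.979, -0.203, 0.001], [-0.203, 0.979, -0.0], [-0.0, -0.0, -1.0]]
force: [-0.2, -0.8, 0.6]
opening: 0.114
grasp_force: 29.9
```

```bash
python3 -m jog '[[0,0,0,0.001,0,0,0],[0,0,0,0.002,0,0,0],[0,0,0,0.003,0,0,0],[0,0,0,0.004,0,0,0],[0,0,0,0.004,0,0,0]]'
```

```text
time_s: 19.98
position: [0.5048, 0.2831, 0.0802]
tcp_rot: [[-0.979, -0.203, 0.001], [-0.203, 0.979, 0.0], [-0.001, -0.0, -1.0]]
force: [0.4, -3.0, 2.8]
opening: 0.112
grasp_force: 29.9
```

```bash
python3 -m jog '[[0,0,0,0.001,0,0,0],[0,0,0,0.002,0,0,0],[0,0,0,0.003,0,0,0],[0,0,0,0.003,0,0,0]]'
cat > top.py <<'E'
from h import *
p=np.array([.5009,.3023]);a=np.radians(11.77);R=np.array([[np.cos(a),-np.sin(a)],[np.sin(a),np.cos(a)]])
for n in ['wrist','scene']:
    img,d,P=cloud(n);Q=P.reshape(-1,3)[d.ravel()>0]; L=(Q[:,:2]-p)@R
    for y0 in (-.06,-.02,.02,.06):
        k=(abs(L[:,1]-y0)<.003)&(Q[:,2]>.098)&(Q[:,2]<.118)
        for lo,hi in [(-.05,-.025),(.025,.05)]:
            q=k&(L[:,0]>lo)&(L[:,0]<hi); 
            if q.sum()>3: print(n,y0,lo,q.sum(),np.median(Q[q][:,2]).round(4),np.percentile(L[q][:,1],[2,98]).round(4))
E
python3 top.py
```

```text
time_s: 20.48
position: [0.5051, 0.2833, 0.08]
tcp_rot: [[-0.979, -0.203, 0.002], [-0.203, 0.979, 0.0], [-0.002, -0.0, -1.0]]
force: [-3.6, -3.5, 21.7]
opening: 0.113
grasp_force: 29.9
wrist -0.06 -0.05 972 0.1059 [-0.0629 -0.0572]
wrist -0.02 -0.05 942 0.1057 [-0.0227 -0.0172]
wrist -0.02 0.025 182 0.1059 [-0.023  -0.0174]
wrist 0.02 -0.05 964 0.106 [0.0171 0.0229]
wrist 0.06 -0.05 979 0.106 [0.0571 0.0629]
scene -0.06 -0.05 25 0.1049 [-0.0618 -0.0572]
scene -0.06 0.025 9 0.1064 [-0.0617 -0.0579]
scene -0.02 -0.05 20 0.1052 [-0.0225 -0.0175]
scene 0.02 -0.05 23 0.1061 [0.0175 0.0227]
scene 0.06 -0.05 27 0.1056 [0.0571 0.0625]
scene 0.06 0.025 11 0.1063 [0.0572 0.0627]
```

Card is home: its stiffener is level with its neighbours (0.1057–0.1059) and there is a hard stop at ~22 N. Release and retreat straight up.

```bash
python3 -m jog '[[0,0,0,-0.002,0,0,0],[0.28,0,0,-0.003,0,0,0],[0.28,0,0,-0.003,0,0,0],[0.28,0,0,-0.003,0,0,0],[0.28,0,0,-0.003,0,0,0]]'; python3 -m jog '[[0.28,0,0,-0.01,0,0,0],[0.28,0,0,-0.025,0,0,0],[0.28,0,0,-0.06,0,0,0],[0,0,0,-0.11,0,0,0],[0,0,0,-0.14,0,0,0],[0,0,0,-0.14,0,0,0]]'
python3 top.py | grep -e -0.02
python3 - <<'E'
from h import *
p=np.array([.5009,.3023]);a=np.radians(11.77);R=np.array([[np.cos(a),-np.sin(a)],[np.sin(a),np.cos(a)]])
s=bot.read_state();print(s['position'],'tcp local',(s['position'][:2]-p)@R)
for n in ['scene','wrist']:
    img,d,P=cloud(n);Q=P.reshape(-1,3)[d.ravel()>0]; L=(Q[:,:2]-p)@R
    k=(Q[:,2]>.14)&(Q[:,2]<.18)&(L[:,0]<-.05)&(L[:,0]>-.15)&(abs(L[:,1])<.08);print('bar',k.sum(),np.c_[L[k],Q[k][:,2]].mean(0))
E
```

```text
time_s: 21.2
position: [0.5043, 0.2832, 0.0793]
tcp_rot: [[-0.979, -0.203, -0.001], [-0.203, 0.979, -0.0], [0.001, 0.0, -1.0]]
force: [0.2, 0.5, 0.7]
opening: 0.275
grasp_force: 0.0
time_s: 21.95
position: [0.5066, 0.2839, 0.2238]
tcp_rot: [[-0.979, -0.203, 0.008], [-0.203, 0.979, 0.003], [-0.008, 0.001, -1.0]]
force: [-0.5, -0.2, -0.9]
opening: 0.049
grasp_force: 0.0
wrist -0.02 -0.05 278 0.1056 [-0.0226 -0.0171]
wrist -0.02 0.025 213 0.106 [-0.0225 -0.0177]
scene -0.02 -0.05 22 0.1044 [-0.0225 -0.0173]
scene -0.02 0.025 20 0.1046 [-0.022  -0.0182]
[0.50408463 0.28300802 0.22002463] tcp local [-0.00081758 -0.01953596]
bar 306 [-0.10388612 -0.00098866  0.15796108]
bar 5601 [-0.1023542  -0.00047391  0.15856199]
```

Card stays home. Bar is at cage x −104, z 155 mm (≈1.8 rad). Go behind it with shut fingers.

```bash
python3 -m jog '[[0,0.05,0.01,0,0,0,0],[0,0.11,0.0195,0,0,0,0],[0,0.146,0.0195,0,0,0,0],[0,0.146,0.0195,0,0,0,0],[0,0.146,0.0195,0.04,0,0,0],[0,0.146,0.0195,0.08,0,0,0],[0,0.146,0.0195,0.097,0,0,0],[0,0.146,0.0195,0.097,0,0,0]]'
```

```text
time_s: 23.15
position: [0.3576, 0.2722, 0.1209]
tcp_rot: [[-0.979, -0.203, -0.004], [-0.203, 0.979, -0.002], [0.004, -0.001, -1.0]]
force: [0.2, 0.1, 0.4]
opening: 0.006
grasp_force: 0.0
```

```bash
python3 -m jog '[[0,-0.015,0,0,0,0,0],[0,-0.028,0,0,0,0,0],[0,-0.038,0,-0.005,0,0,0],[0,-0.05,0,-0.011,0,0,0],[0,-0.062,0,-0.015,0,0,0],[0,-0.074,0,-0.018,0,0,0],[0,-0.086,0,-0.019,0,0,0],[0,-0.098,0,-0.017,0,0,0],[0,-0.11,0,-0.014,0,0,0],[0,-0.12,0,-0.011,0,0,0],[0,-0.13,0,-0.006,0,0,0],[0,-0.14,0,-0.002,0,0,0],[0,-0.15,0,0.004,0,0,0],[0,-0.158,0,0.008,0,0,0],[0,-0.158,0,0.008,0,0,0]]'
cat > bar.py <<'E'
from h import *
p=np.array([.5009,.3023]);a=np.radians(11.77);R=np.array([[np.cos(a),-np.sin(a)],[np.sin(a),np.cos(a)]])
s=bot.read_state();print(s['position'],'tcp local',(s['position'][:2]-p)@R,s['force'])
for n in ['scene','side']:
    img,d,P=cloud(n); r=models.tip_of(n,'bar_grip')
    for x in r[:1]:
        l=(x['xyz'][:2]-p)@R; print(n,round(x['p'],2),l,x['xyz'][2],'theta',np.arctan2(x['xyz'][2]-.075,l[0]+.045)-np.arctan2(.038,.091))
cv2.imwrite('pics/bar.png',cv2.resize(img[120:280,170:330],None,fx=3,fy=3,interpolation=2))
E
python3 bar.py
```

```text
time_s: 25.02
position: [0.5104, 0.3041, 0.1129]
tcp_rot: [[-0.979, -0.203, -0.005], [-0.203, 0.979, -0.002], [0.006, -0.001, -1.0]]
force: [-4.6, -1.9, -3.5]
opening: 0.007
grasp_force: 2.4
[0.51042304 0.30405959 0.11291882] tcp local [ 0.00968174 -0.00021995] [-4.61009891 -1.92087783 -3.50342083]
scene 0.57 [0.02574724 0.00198982] 0.1477 theta 0.4034392289167869
side 0.79 [0.02327122 0.00138211] 0.1478 theta 0.4219187706957768
```

Bar at ~0.41 rad. Lift over it and press down from above.

```bash
python3 -m jog '[[0,0.006,0,0,0,0,0],[0,0.006,0,-0.02,0,0,0],[0,0.006,0,-0.042,0,0,0],[0,-0.02,0,-0.042,0,0,0],[0,-0.032,0,-0.042,0,0,0],[0,-0.032,0,-0.042,0,0,0],[0,-0.032,0,-0.03,0,0,0],[0,-0.032,0,-0.02,0,0,0],[0,-0.032,0,-0.01,0,0,0],[0,-0.032,0,0,0,0,0],[0,-0.032,0,0.006,0,0,0],[0,-0.032,0,0.01,0,0,0],[0,-0.032,0,0.01,0,0,0]]'
python3 bar.py
```

```text
time_s: 26.85
position: [0.5436, 0.3112, 0.1045]
tcp_rot: [[-0.979, -0.203, -0.0], [-0.203, 0.979, -0.0], [0.0, -0.0, -1.0]]
force: [-0.2, -0.2, -0.2]
opening: 0.002
grasp_force: 0.0
[0.54357279 0.31115086 0.10453224] tcp local [ 4.35810003e-02 -3.97768905e-05] [-0.18164997 -0.18806873 -0.23512366]
scene 0.96 [0.0233651  0.00330336] 0.1487 theta 0.4273618923505513
side 0.57 [0.02237384 0.00197769] 0.1461 theta 0.4167292800842301
```

The fingers came down just in front of the bar without touching it. Lift, step back 13 mm, and press down following its arc.

```bash
python3 -m jog '[[0,0,0,-0.025,0,0,0],[0,0,0,-0.046,0,0,0],[0,0.008,0,-0.046,0,0,0],[0,0.015,0,-0.046,0,0,0],[0,0.015,0,-0.046,0,0,0],[0,0.014,0,-0.036,0,0,0],[0,0.0125,0,-0.03,0,0,0],[0,0.01,0,-0.024,0,0,0],[0,0.007,0,-0.018,0,0,0],[0,0.004,0,-0.011,0,0,0],[0,0.002,0,-0.004,0,0,0],[0,0,0,0.002,0,0,0],[0,0,0,0.004,0,0,0],[0,0,0,0.004,0,0,0]]'
python3 bar.py
```

```text
time_s: 28.8
position: [0.5422, 0.3108, 0.0999]
tcp_rot: [[-0.979, -0.203, -0.003], [-0.203, 0.979, -0.001], [0.003, -0.0, -1.0]]
force: [-0.2, 0.4, 0.4]
opening: 0.004
grasp_force: 0.0
[0.54219455 0.3108037  0.0999317 ] tcp local [ 4.21609173e-02 -9.84987907e-05] [-0.17615379  0.40432411  0.43929925]
scene 0.81 [0.04819851 0.00139769] 0.1178 theta 0.03493584847910974
side 0.79 [0.04395222 0.00258891] 0.1172 theta 0.04739731961558186
```

Bar is nearly down; press on until the stop takes load.

```bash
python3 -m jog '[[0,-0.002,0,0.002,0,0,0],[0,-0.002,0,0.004,0,0,0],[0,-0.002,0,0.005,0,0,0],[0,-0.002,0,0.006,0,0,0],[0,-0.002,0,0.006,0,0,0]]'
```

```text
time_s: 29.62
position: [0.5446, 0.3115, 0.0988]
tcp_rot: [[-0.979, -0.204, -0.001], [-0.204, 0.979, -0.0], [0.001, -0.0, -1.0]]
force: [-7.7, -2.0, 21.9]
opening: 0.006
grasp_force: 10.8
```

Hard stop at 22 N with the tip level with the closed bar's top. Retreat and verify.

```bash
python3 -m jog '[[0,-0.002,0,0.006,0,0,0],[0,0,0,0,0,0,0],[0,0,0,-0.03,0,0,0],[0,0,0,-0.09,0,0,0],[0,0,0,-0.15,0,0,0],[0,-0.06,0,-0.2,0,0,0],[0,-0.06,0,-0.2,0,0,0],[0,-0.06,0,-0.2,0,0,0]]'
python3 bar.py; python3 look.py fin flux_bottle tape spare_card
python3 - <<'E'
from h import *
p=np.array([.5009,.3023]);a=np.radians(11.77);R=np.array([[np.cos(a),-np.sin(a)],[np.sin(a),np.cos(a)]])
P=np.load('/tmp/fin.npz')['P'].reshape(-1,3);L=(P[:,:2]-p)@R
for y0 in (0,-.04,.04):
    k=(abs(L[:,1]-y0)<.008)&(abs(L[:,0]-.046)<.012)&(P[:,2]>.1)&(P[:,2]<.14);print('bar top',k.sum(),np.percentile(P[k][:,2],[50,95]).round(4),np.median(L[k][:,0]).round(4))
for y0 in (-.06,-.02,.02,.06):
    k=(abs(L[:,1]-y0)<.003)&(P[:,2]>.098)&(P[:,2]<.116)&(L[:,0]<-.025)&(L[:,0]>-.05);print(y0,k.sum(),np.median(P[k][:,2]).round(4))
for c in ['side']: print([(np.round(r['xyz'],4).tolist(),round(r['p'],2)) for t in ['flux_bottle','short_card_1','tape'] for r in models.tip_of(c,t)])
E
```

```text
time_s: 30.62
position: [0.6054, 0.3239, 0.2955]
tcp_rot: [[-0.979, -0.203, 0.002], [-0.203, 0.979, 0.001], [-0.002, 0.0, -1.0]]
force: [-0.3, 0.0, 0.2]
opening: 0.004
grasp_force: 0.0
[0.60535217 0.32385776 0.2955436 ] tcp local [ 0.10665342 -0.00020203] [-0.28330559  0.01811237  0.15027146]
scene 0.79 [0.04467011 0.00162214] 0.1135 theta 0.009979513930168993
side 0.93 [0.04549416 0.00410628] 0.1165 theta 0.034405808133821214
30.825 [0.6028 0.3234 0.2931] [[-0.979, -0.203, -0.004], [-0.203, 0.979, -0.001], [0.004, -0.0, -1.0]] [ 18.9  30.9  66.2   0.   83.1 -82.9]
cam [[-0.203, 0.949, 0.24, 0.537], [0.979, 0.197, 0.05, 0.309], [0.0, 0.246, -0.969, 0.474]]
flux_bottle [([0.5048, 0.28, 0.0134], 0.33)]
tape []
spare_card []
bar top 216 [0.117  0.1185] 0.0461
bar top 224 [0.117  0.1184] 0.0461
bar top 220 [0.117  0.1188] 0.0458
-0.06 233 0.1058
-0.02 210 0.1054
0.02 232 0.1058
0.06 230 0.1057
[([0.5367, 0.0475, 0.0031], 0.81), ([0.4816, -0.1753, 0.0043], 0.79), ([0.4812, -0.2232, 0.0044], 0.73), ([0.4387, -0.0057, 0.0011], 0.6)]
```

View pics/fin.png

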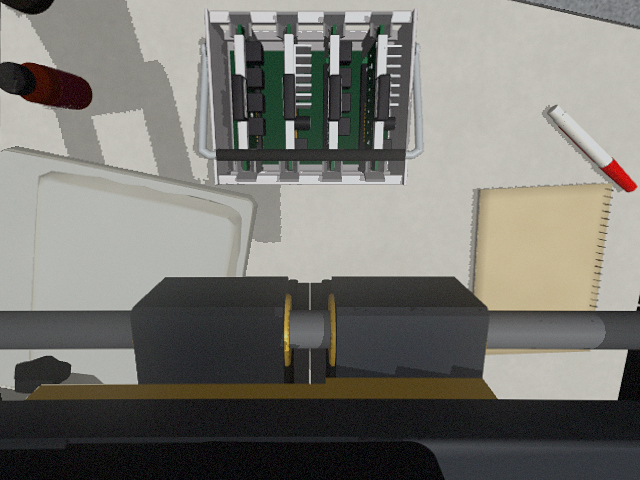

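All four cards stand level in the cage (px 240–383). The bar lies across them at row 155: top at z 0.118, x 0.046, which is closed. Bottle, tape and short cards have not moved. Handing in.

```bash
python3 -c "
from rig import workorder
print(workorder.hand_in())"
```

```text
the job is handed in; nothing more can be done
None
```

The spare card is fully home in the empty slot and the hold-down bar is closed on its stop. The short cards, bottle and tape are where they were. I handed the job in at about 31 s; the hand-in call gave no verdict.

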